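# Lock the block clamp into the trimming stand

### The arm

A 6-joint arm with a two-finger parallel gripper is mounted at the origin on the work surface. World frame = base frame: x ahead of the robot, y to its left, z up, the work surface at z = 0. Lengths are in m, angles in rad, forces in N, time in s.
With the tool pointing down it reaches from about 0.35 to 0.975 m from the base axis. Payload 4.9 kg.
Tool frame: the origin (TCP) lies on the front face of the gripper's body, between the roots of the fingers; the fingertips stand ctrl.tip_extent ahead of it and the grasp point (between the pads) lies 54 mm ahead of it (ctrl.tip_extent is the distance from the TCP to the fingertips, in m); z points along the fingers, y is the line along which they close (so a half turn about z gives the same grasp; the last joint's range is limited). The gripper opens to 85 mm and grips with 20 to 120 N. Pads are 22 mm wide; open, the fingers measure 114 mm over their backs; the gripper's body (76 mm by 85 mm) begins 54 mm behind the grasp point. The pads swing forward as they close: fully open they stand 13 mm farther back than shut.
Start: joints at [1.207, 0.053, 1.613, -0, 1.476, -0.119], TCP at [0.151, 0.606, 0.304] pointing down, gripper open.
Joint ranges: [-3.01, 3.01], [-1.01, 2.22], [0.06, 2.58], [-1.02, 4.17], [0.09, 2.62], [-3.14, 3.14]. Speed limits (rad/s): [2.57, 2.57, 3.14, 3.14, 3.14, 3.14].

### API

Orientations are given as a rotation vector (axis times angle).
In Python, from station import ctrl gives the robot as it stands.
- The arm moves only by the tool apply_moves, never from a script. Its argument "rows" is one flat list of numbers, 6 for each row, row after row: the shift along the tool's x, y, z normalised to -1 to 1, where 1 is 0.6 m, then the turn, a rotation vector about the tool's x, y, z normalised to -1 to 1, where 1 is 90 degrees. A call has 1 to 20 rows; each row is the pose to reach, as a shift and turn from the pose commanded when the call began, along the tool's axes at that moment; what a row does not reach only later rows make up. A row lasts 1/10 s, in which the tool goes at most 50 mm and 8.59 degrees, less where a joint would pass 70% of its speed; a pose out of reach is approached as far as the arm can. A call with a number of a shift or a turn outside -1 to 1 is refused whole. A call with a gripper value outside its range is refused whole. "grip" is the opening, from 0 (shut) to 1 (fully open), set as the call begins (left out, the last holds). The fingers move at their own pace and stop on an object; "grip_force" is the grip in N (left out, the last holds). Time passes only in rows, so rows that repeat a pose let the fingers close. It gives the time, the measured TCP pose, the force, the opening and the grip force at its end, in the units of the state.
- ctrl.get_obs(): the state, without advancing time (a new reading comes with each control period).
- ctrl.get_image(name): name is "scene" or "side" or "wrist"; returns (picture, depth): 420x560x3 uint8, blue, green, red; 420x560 float32, m along the optical axis (not along the pixel's ray), 0 where there is no reading.
- ctrl.camera_model(name): a dict with "mtx" (3x3 intrinsics, pixels), "R" (3x3) and "t" (3): a world point X has camera coordinates R X + t; the wrist camera has in their place "tool_from_camera" (4x4, takes a point from camera to tool coordinates, whose origin is the TCP and whose axes are the flange's). Camera axes: x right, y down, z forward; pixel columns grow to the right and rows downward; lengths in m; the calibration is good to about 2 mm. A picture is of the moment at which its call begins: read the wrist's pose just before it. camera_model takes no time and is no camera call.
- ctrl.finish_job(): hands the job in; it is judged then, once.
The state is a dict: "t": time; "q": joint angles; "dq": joint speeds; "effort": joint torques, N m; "tool_pos": TCP position; "tool_rot": TCP orientation; "contact_force": force on the tool from outside, world axes, zero at the start; "wrist_torque": the same for the moment, N m; "opening": finger opening in m; "grip_force": force on a finger pad.
Only numpy, scipy, OpenCV 4.12 (cv2) and the standard library are available. Lean on these libraries where they do the work, as an engineer would, in place of code of your own. Each camera call takes 0.05 s, during which the arm holds its last target. There are 200 camera calls.

### The job

Pick up the block clamp, hang it by its two lugs in the bayonet collar of the trimming stand, then twist it clockwise (seen from above), gently and without forcing it, until the lugs drop into the locking notches and the clamp sits flush on the collar, upright; then let go of it. Leave the bottle, brush and cassette rack where they are.

Things in the scene. Friction and masses are not known exactly. Their poses are not given: they have to be found in the camera images.
- clamp: Block clamp, 0.2 to 0.45 kg, loose, standing upright on its stem. Origin: centre of its underside, z up. Steel stem 28 mm across, z 0 to 18.5 mm, with two bayonet lugs at its foot; shoulder disc 50 mm across, z 18.5 to 22.5; beige block 34 mm in x, 36 mm in y, z 22.5 to 62.5; purple cassette with white wax on top, to 73.5 mm.
- clamp_lug (a point): Tip of one of the clamp's two lugs, 24 mm from the clamp's axis along its +y, 3 mm above its underside; the other lug is opposite, along -y. Each lug is 9 mm wide in x and 6 mm high, its underside level with the clamp's origin. Red strips on the disc and on the y faces of the block stand over the lugs. The lugs are alike: either fits either gap.
- clamp_grip (a point): Point on the clamp's axis 45 mm above its origin, in the middle of the block: the place to grip, across the two flat x faces (34 mm apart).
- trim_stand: Trimming stand, fixed to the bench. Aluminium base plate 120 mm (x) by 105 mm (y) by 12 mm, beige pedestal, and on top the round grey bayonet collar, 68 mm across, its top 95 mm above the bench. Origin: centre of the base's underside, z up.
- collar_mouth (a point): Centre of the collar's top face, on its vertical axis; axes as the stand's. Hole for the stem 32 mm across. The collar rides on a spring: it yields downward from about 5 N, sinks 1 mm per further newton, bottoms 10 mm down at about 15 N and springs back, damped, when let go. Locked, the clamp's disc is flush on the collar and the clamp's origin 18.5 mm below this point.
- entry_gap (a point): Middle of the collar's +y entry gap, 21 mm from the axis, level with its top face; a like gap lies opposite at -y. Each gap is 14 mm wide, reaches 26 mm from the axis and is marked red on the rim. From a gap the lugs can turn only clockwise as seen from above; the other way is blocked.
- ledge (a point): The ledge straight below the +y entry gap, 13.5 mm under the collar's top (the same at -y). A lug lowered through a gap lands on it, with the clamp's disc 5 mm above the collar. Turned clockwise, the lug slides along the ledge, under the collar's 5 mm thick flange, until it drops 5 mm into a notch 13 mm wide. The far wall of the notch is a hard stop.
- lock_band (a point): Middle of one of the two green bands on the collar's rim, 1.1 rad clockwise (seen from above) of the +y gap. The hidden locking notch lies somewhere beneath the band, its centre 0.8 to 1.4 rad clockwise of the gap, the same for both lugs; exactly where cannot be seen and differs from time to time, so it has to be felt.
- reagent: Amber bottle, 56 mm across, 130 mm high, standing; origin under its centre. Leave alone.
- section_brush: Wooden-handled brush 170 mm long, lying; origin under its middle. Leave alone.
- cassette_rack: White rack 80 by 60 by 26 mm with five purple cassettes up to 32 mm high; origin under its centre. Leave alone.
Mind the look-alikes: they are no part of the job. What is shaped like the clamp but orange or pink is not meant.

How it is judged:
On the way:
1. the clamp hangs in the collar: lugs through the entry gaps, down on the ledge (z of clamp in the frame of collar_mouth between -0.0155 and -0.0115 m and horizontal distance between clamp and collar_mouth below 0.005 m), for 0.1 s.
At the end, for the whole second after the job is handed in: The clamp is locked: turned at least 0.6 rad from the entry gaps, dropped into the notches (disc within 2 mm of the collar's top), centred in the collar within 5 mm, upright within 0.06 rad, at rest and released (z of clamp in the frame of collar_mouth below -0.0165 m and horizontal distance between clamp and collar_mouth below 0.005 m and angle between the y axis of clamp and the y axis of collar_mouth, either way round above 0.6 rad and angle between clamp's own z axis and vertical below 0.06 rad and linear speed of clamp below 0.02 m/s); the robot touches nothing.
It fails at once if the clamp is forced: more than 35 N between clamp and stand (collar included) (contact force between clamp and trim_stand above 35 N).
It fails at once if a bystander is moved by more than 30 mm (distance of any of reagent, section_brush, cassette_rack from where it was at the start of the episode above 0.03 m).
It also fails if it takes over 64 s, if anything falls off the work surface, if the arm or the gripper's body presses on something with over 40 N, if the wrist force passes 120 N, or if a joint passes its speed limit or range.

## Working session

There is one attempt and no reset: what is moved stays moved. The work goes in short steps, Python scripts to look and compute and a tool call to move; the robot and the scene stay as the last step left them, time stands still between calls to the robot, and variables do not carry over. Pictures are saved under pics/ and viewed, at most 10 in all, crops included, and the job is handed in when it is done.

Besides the shell and the picture viewer there is one more tool, called after "Call:" by a JSON object that holds its "method" and its "body". apply_moves: Moves the arm, as the interface text tells. Its arguments: {"type":"object","properties":{"rows":{"type":"array","items":{"type":"number"}},"grip":{"type":"number"},"grip_force":{"type":"number"}},"required":["rows"]}

```bash
mkdir -p pics; ls
python3 - <<'E'
from station import ctrl
import cv2,numpy as np
o=ctrl.get_obs();print({k:np.round(v,4) for k,v in o.items()},ctrl.tip_extent)
for n in("scene","side"):
    im,d=ctrl.get_image(n);cv2.imwrite(f"pics/{n}0.png",im);np.savez(f"pics/{n}0.npz",d=d);m=ctrl.camera_model(n);print(n,m)
print(ctrl.camera_model("wrist"))
E
```

```text
pics
{'t': np.float64(0.0), 'q': array([ 1.207 ,  0.0533,  1.6143, -0.    ,  1.476 , -0.119 ]), 'dq': array([-0.0002,  0.0002, -0.0007, -0.0009,  0.0005,  0.0015]), 'effort': array([-1.80000e-03, -3.93661e+01, -3.70184e+01, -2.00000e-04,
        6.90000e-03,  0.00000e+00]), 'tool_pos': array([0.1513, 0.6059, 0.3027]), 'tool_rot': array([-3.8360e-01, -3.1176e+00,  3.1000e-03]), 'contact_force': array([ 0.3842,  0.4394, -0.062 ]), 'wrist_torque': array([ 0.012 , -0.0256, -0.0011]), 'grip_force': np.float64(0.0), 'opening': np.float64(0.0859)} 0.0726
scene {'mtx': array([[461.5731054 ,   0.        , 272.5061861 ],
       [  0.        , 461.5731054 , 208.94155298],
       [  0.        ,   0.        ,   1.        ]]), 'R': array([[ 0.09681473,  0.99507043, -0.02148839],
       [ 0.56159649, -0.07243938, -0.82423414],
       [-0.82172763,  0.0677302 , -0.56584126]]), 't': array([-0.04932528, -0.24533734,  1.66405966])}
side {'mtx': array([[438.37538134,   0.        , 279.01553714],
       [  0.        , 438.37538134, 210.9342476 ],
       [  0.        ,   0.        ,   1.        ]]), 'R': array([[ 0.78921676, -0.61370932,  0.02231082],
       [-0.29276977, -0.40793442, -0.86479788],
       [ 0.53983587,  0.67598104, -0.50162422]]), 't': array([-0.44820935,  0.22980405,  0.97134459])}
{'mtx': array([[356.12682448,   0.        , 283.16722986],
       [  0.        , 356.12682448, 213.24599082],
       [  0.        ,   0.        ,   1.        ]]), 'tool_from_camera': array([[-1.27587020e-03, -9.57212137e-01, -2.89384341e-01,
         7.37057757e-02],
       [ 9.99999168e-01, -1.16604567e-03, -5.51916769e-04,
        -3.47804612e-04],
       [ 1.90866073e-04, -2.89384805e-01,  9.57212828e-01,
        -6.83626072e-02],
       [ 0.00000000e+00,  0.00000000e+00,  0.00000000e+00,
         1.00000000e+00]])}
```

View pics/scene0.png

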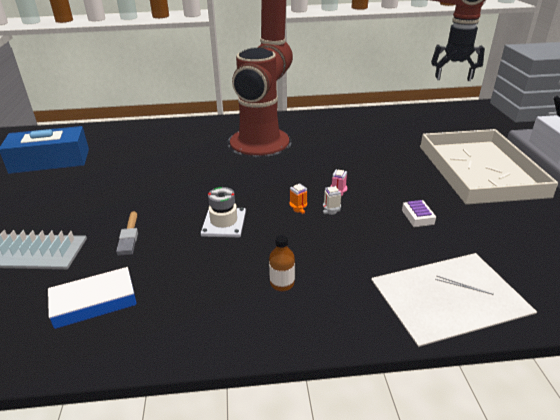

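View pics/side0.png

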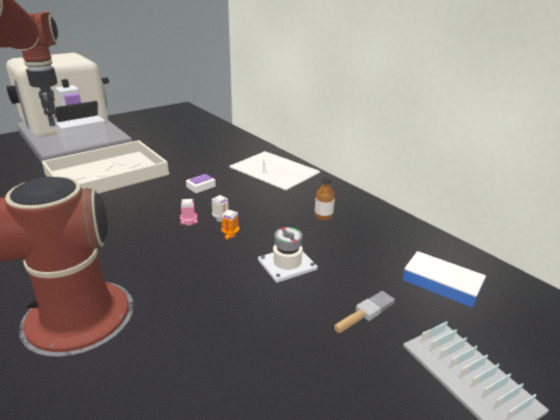

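The beige clamp is at scene (332,200) and side (220,208), with orange and pink look-alikes beside it. The stand's collar is at scene (222,197) and side (288,238).

```bash
cat > h.py <<'E'
import numpy as np,cv2
from scipy.spatial.transform import Rotation as Ro
from station import ctrl
def ray(n,uv,T=None):
    m=ctrl.camera_model(n);d=np.linalg.solve(m["mtx"],[uv[0],uv[1],1.])
    if n=="wrist":
        X=T@m["tool_from_camera"];return X[:3,3],X[:3,:3]@d
    return -m["R"].T@m["t"],m["R"].T@d
def atz(n,uv,z,T=None):
    c,d=ray(n,uv,T);return c+d*(z-c[2])/d[2]
def tool(o=None):
    o=o or ctrl.get_obs();T=np.eye(4);T[:3,:3]=Ro.from_rotvec(o["tool_rot"]).as_matrix();T[:3,3]=o["tool_pos"];return T
E
python3 - <<'E'
from h import *
s=cv2.imread("pics/scene0.png");q=cv2.imread("pics/side0.png")
a=cv2.resize(s[165:225,280:360],(400,300),interpolation=2);b=cv2.resize(s[180:240,190:270],(400,300),interpolation=2)
c=cv2.resize(q[185:245,180:260],(400,300),interpolation=2);d=cv2.resize(q[220:280,250:330],(400,300),interpolation=2)
cv2.imwrite("pics/c0.png",np.vstack([np.hstack([a,b]),np.hstack([c,d])]))
print("clamp",atz("scene",(333,189),.0735),atz("side",(220,201),.0735))
print("collar",atz("scene",(222,194),.095),atz("side",(288,234),.095))
print("orange",atz("scene",(299,188),.07),"pink",atz("scene",(341,173),.07))
print("rack",atz("scene",(419,212),.02),"bottle",atz("scene",(282,282),0),"brush",atz("scene",(128,234),0))
E
```

```text
clamp [0.47066384 0.16963212 0.0735    ] [0.46162682 0.14751057 0.0735    ]
collar [ 0.49070918 -0.12790423  0.095     ] [ 0.49096564 -0.13221682  0.095     ]
orange [0.44801477 0.0802734  0.07      ] pink [0.38328643 0.21120413 0.07      ]
rack [0.53176405 0.39456187 0.02      ] bottle [ 7.35504873e-01 -8.71733108e-05  0.00000000e+00] brush [ 0.50548218 -0.38429027  0.        ]
```

View pics/c0.png

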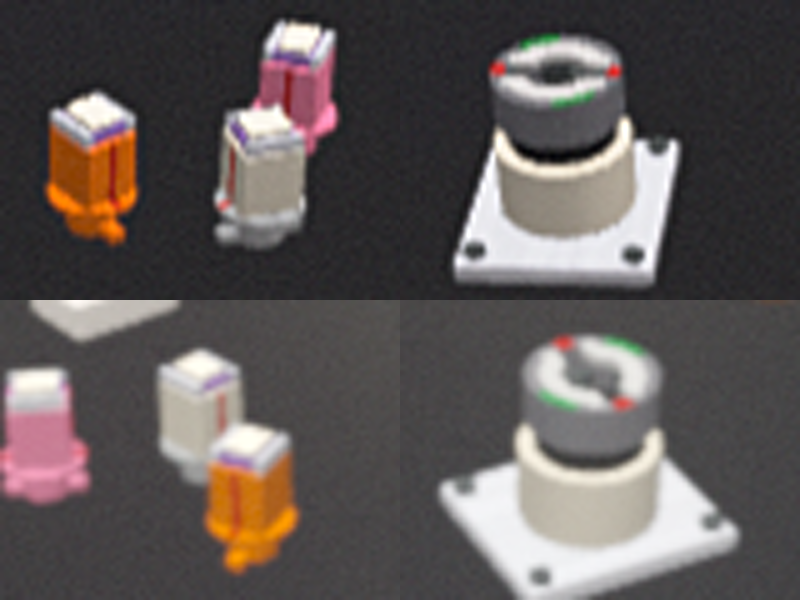

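```bash
cat >> h.py <<'E'
def rel(pos,yaw=None):
    """shift (normalised) and tool-z turn to reach TCP pos pointing down with tool x at world angle yaw"""
    T=tool();sh=T[:3,:3].T@(np.array(pos)-T[:3,3])/.6
    out=[sh.round(4)]
    if yaw is not None:
        x=np.array([np.cos(yaw),np.sin(yaw),0]);z=np.array([0,0,-1.]);R=np.c_[x,np.cross(z,x),z]
        out.append((Ro.from_matrix(T[:3,:3].T@R).as_rotvec()/(np.pi/2)).round(4))
    print("rel",out,"dist",np.linalg.norm(sh)*.6,"tool x yaw",np.arctan2(T[1,0],T[0,0]));return out
E
python3 - <<'E'
from h import *
rel([.465,.16,.28],None);print(tool().round(3))
E
```

```text
rel [array([-0.6874, -0.5943,  0.0389])] dist 0.5456890057633008 tool x yaw 2.8967804468612677
[[-0.97   0.242 -0.001  0.151]
 [ 0.242  0.97  -0.002  0.606]
 [ 0.    -0.002 -1.     0.303]
 [ 0.     0.     0.     1.   ]]
```

Call:
{"method": "apply_moves", "body": {"rows": [-0.687,-0.594,0.039,0,0,0,-0.687,-0.594,0.039,0,0,0,-0.687,-0.594,0.039,0,0,0,-0.687,-0.594,0.039,0,0,0,-0.687,-0.594,0.039,0,0,0,-0.687,-0.594,0.039,0,0,0,-0.687,-0.594,0.039,0,0,0,-0.687,-0.594,0.039,0,0,0,-0.687,-0.594,0.039,0,0,0,-0.687,-0.594,0.039,0,0,0,-0.687,-0.594,0.039,0,0,0,-0.687,-0.594,0.039,0,0,0,-0.687,-0.594,0.039,0,0,0,-0.687,-0.594,0.039,0,0,0,-0.687,-0.594,0.039,0,0,0]}}

```text
t: 1.6
tool_pos: [0.4643, 0.1619, 0.2804]
tool_rot: [-0.38, -3.118, -0.0]
contact_force: [-0.6, 0.4, -1.0]
opening: 0.0856
grip_force: 0.0
```

Run:
```python
from h import *
T=tool();np.save("T1.npy",T);print(T.round(3),ctrl.get_obs()["q"].round(3),ctrl.get_obs()["t"])
im,d=ctrl.get_image("wrist");cv2.imwrite("pics/w1.png",im);np.save("w1d.npy",d)
```

```text
[[-0.971  0.24  -0.     0.464]
 [ 0.24   0.971  0.     0.162]
 [ 0.     0.    -1.     0.28 ]
 [ 0.     0.     0.     1.   ]] [ 0.184 -0.26   1.942  0.     1.46  -1.144] 1.6
```

View pics/w1.png

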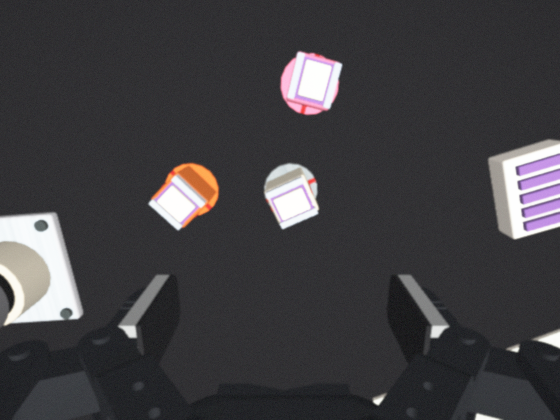

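Run:
```python
from h import *
im=cv2.imread("pics/w1.png");cv2.imwrite("pics/w1c.png",cv2.resize(im[150:240,230:350],(800,600),interpolation=2))
T=np.load("T1.npy");print(atz("wrist",(292,201),.0735,T),atz("wrist",(291,189),.0225,T))
```

```text
[0.46512531 0.1684393  0.0735    ] [0.46701161 0.16826256 0.0225    ]
```

View pics/w1c.png

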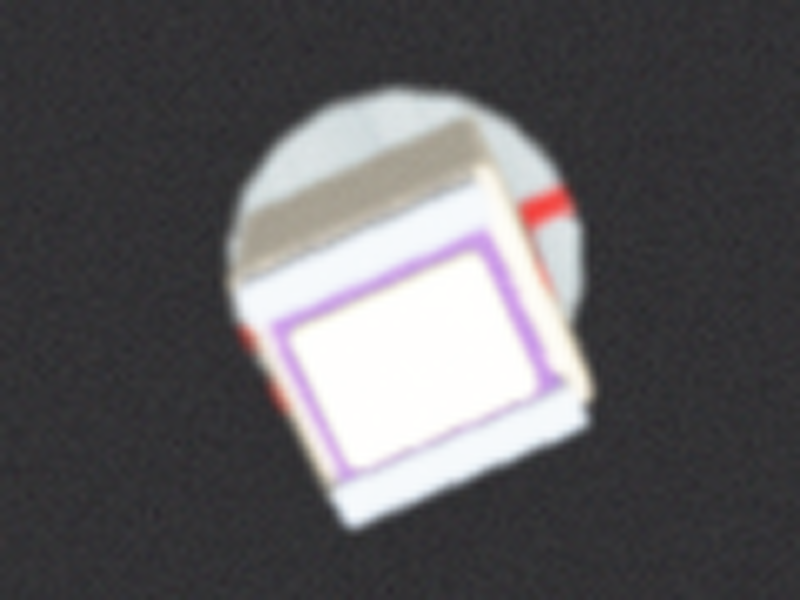

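Run:
```python
from h import *
T=np.load("T1.npy")
P=lambda u,v,z:atz("wrist",(230+u/6.667-.4,150+v/6.667-.4),z,T)[:2]
z=.0735
c=[P(350,528,z),P(590,425,z),P(485,170,z),P(235,280,z)]
print("top corners",np.round(c,4),"mean",np.mean(c,0),[np.linalg.norm(c[i]-c[i-1]) for i in range(4)])
a=lambda p,q:np.arctan2(*(q-p)[::-1])
print("lug yaw",a(c[0],c[1]),a(P(243,280,.0625),P(478,178,.0625)), "y edges",a(c[0],c[3]),a(c[1],c[2]))
E_=[P(400,85,.0225),P(225,260,.0225),P(585,245,.0225)];print("disc",np.round(E_,4),"mid lr",(E_[1]+E_[2])/2)
g=[atz("scene",(209.6,193.8),.095),atz("scene",(233,194.4),.095)];h=[atz("side",(283,228.4),.095),atz("side",(294.4,241),.095)]
for k in(g,h):print(k,sum(k)/2,a(k[0][:2],k[1][:2]),np.linalg.norm(k[0]-k[1]))
```

```text
top corners [[0.486  0.1551]
 [0.4802 0.1865]
 [0.4467 0.1812]
 [0.4524 0.1494]] mean [0.46635374 0.16802308] [np.float64(0.03407686893706438), np.float64(0.0319408939364231), np.float64(0.03392955684277733), np.float64(0.03235968113118588)]
lug yaw 1.753249922230824 1.7435608716115247 y edges -2.9732810548651885 -2.9856768782043295
disc [[0.4424 0.1729]
 [0.4604 0.1432]
 [0.4705 0.1928]] mid lr [0.46543643 0.16799013]
[array([ 0.48551737, -0.16003973,  0.095     ]), array([ 0.49637307, -0.09951883,  0.095     ])] [ 0.49094522 -0.12977928  0.095     ] 1.3933125691816282 0.061486794500099
[array([ 0.49703461, -0.10430873,  0.095     ]), array([ 0.48400603, -0.16580574,  0.095     ])] [ 0.49052032 -0.13505724  0.095     ] -1.779566449806529 0.0628619581791182
```

Run:
```python
from h import *
rel([.4665,.168,.2],1.745);rel([.4665,.168,.101],1.745)
```

```text
rel [array([-0.0011,  0.0108,  0.1342]), array([ 1.000e-04, -1.000e-04,  7.347e-01])] dist 0.08077220420300701 tool x yaw 2.8990775526480217
rel [array([-0.0011,  0.0108,  0.2992]), array([ 1.000e-04, -1.000e-04,  7.347e-01])] dist 0.17962726946317742 tool x yaw 2.8990775526480217
```

Call:
{"method": "apply_moves", "body": {"rows": [-0.001,0.011,0.134,0,0,0.735,-0.001,0.011,0.134,0,0,0.735,-0.001,0.011,0.134,0,0,0.735,-0.001,0.011,0.134,0,0,0.735,-0.001,0.011,0.134,0,0,0.735,-0.001,0.011,0.134,0,0,0.735,-0.001,0.011,0.134,0,0,0.735,-0.001,0.011,0.134,0,0,0.735,-0.001,0.011,0.134,0,0,0.735,-0.001,0.011,0.18,0,0,0.735,-0.001,0.011,0.22,0,0,0.735,-0.001,0.011,0.26,0,0,0.735,-0.001,0.011,0.299,0,0,0.735,-0.001,0.011,0.299,0,0,0.735,-0.001,0.011,0.299,0,0,0.735], "grip": 0.85}}

```text
t: 3.15
tool_pos: [0.4669, 0.1673, 0.1012]
tool_rot: [-2.02, -2.405, 0.001]
contact_force: [0.9, 0.7, -0.5]
opening: 0.0726
grip_force: 0.0
```

Call:
{"method": "apply_moves", "body": {"rows": [0,0,0,0,0,0,0,0,0,0,0,0,0,0,0,0,0,0,0,0,0,0,0,0,0,0,0,0,0,0,0,0,0,0,0,0,0,0,0,0,0,0,0,0,0,0,0,0,0,0,0,0,0,0,0,0,0,0,0,0], "grip": 0, "grip_force": 40}}

```text
t: 4.15
tool_pos: [0.4683, 0.1672, 0.1027]
tool_rot: [2.022, 2.402, 0.003]
contact_force: [-0.4, -0.5, 6.1]
opening: 0.033
grip_force: 41.1
```

Run:
```python
from h import *
o=ctrl.get_obs();print(o["tool_pos"],o["contact_force"],tool()[:3,:3].round(3))
rel([.468,.167,.20],1.745);rel([.476,-.21,.27],1.38)
```

```text
[0.46828674 0.16717802 0.10272453] [-0.35928824 -0.52987924  6.07730346] [[-0.171  0.985  0.003]
 [ 0.985  0.171  0.001]
 [ 0.     0.003 -1.   ]]
rel [array([-2.000e-04, -1.000e-04, -1.621e-01]), array([ 0.0017, -0.0001, -0.0017])] dist 0.09727605402463696 tool x yaw 1.742380354698616
rel [array([-0.6215, -0.0939, -0.2792]), array([ 0.0016, -0.0004,  0.2307])] dist 0.41267885321609854 tool x yaw 1.742380354698616
```

Call:
{"method": "apply_moves", "body": {"rows": [0,0,-0.05,0,0,0,0,0,-0.12,0,0,0,0,0,-0.19,0,0,0,0,0,-0.25,0,0,0,-0.08,-0.012,-0.279,0,0,0.05,-0.16,-0.025,-0.279,0,0,0.1,-0.24,-0.037,-0.279,0,0,0.15,-0.32,-0.05,-0.279,0,0,0.2,-0.4,-0.06,-0.279,0,0,0.23,-0.48,-0.072,-0.279,0,0,0.23,-0.55,-0.084,-0.279,0,0,0.23,-0.6,-0.091,-0.279,0,0,0.23,-0.621,-0.094,-0.279,0,0,0.23,-0.621,-0.094,-0.279,0,0,0.23,-0.621,-0.094,-0.279,0,0,0.23,-0.621,-0.094,-0.279,0,0,0.23]}}

```text
t: 5.75
tool_pos: [0.4752, -0.2084, 0.2681]
tool_rot: [-2.42, -2.002, -0.0]
contact_force: [0.3, 0.2, -3.0]
opening: 0.0334
grip_force: 41.0
```

Run:
```python
from h import *
T=tool();np.save("T2.npy",T);print(T.round(4),ctrl.get_obs()["q"].round(3),ctrl.get_obs()["t"])
im,d=ctrl.get_image("wrist");cv2.imwrite("pics/w2.png",im);np.save("w2d.npy",d)
```

```text
[[ 1.870e-01  9.824e-01 -5.000e-04  4.752e-01]
 [ 9.824e-01 -1.870e-01  8.000e-04 -2.084e-01]
 [ 7.000e-04 -7.000e-04 -1.000e+00  2.681e-01]
 [ 0.000e+00  0.000e+00  0.000e+00  1.000e+00]] [-0.557 -0.179  1.895  0.     1.427 -0.369] 5.75
```

View pics/w2.png

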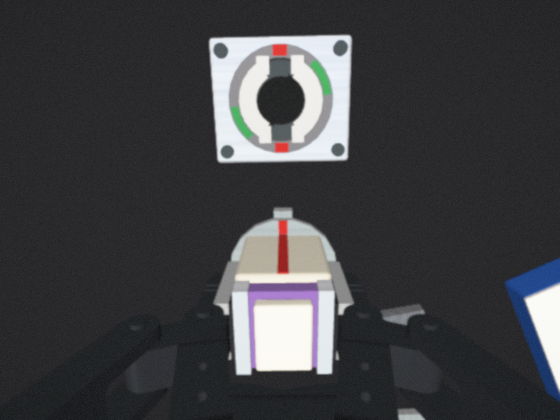

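Run:
```python
from h import *
im=cv2.imread("pics/w2.png");T=np.load("T2.npy")
cv2.imwrite("pics/w2c.png",np.hstack([cv2.resize(im[35:160,220:340],(480,500),interpolation=2),cv2.resize(im[200:240,255:315],(300,200),interpolation=2).repeat(1,0) if 0 else cv2.copyMakeBorder(cv2.resize(im[200:245,260:308],(288,270),interpolation=2),0,230,0,0,0)]))
b,g,r=[im[...,i].astype(int) for i in range(3)]
red=((r>150)&(g<80)&(b<90)).astype(np.uint8)
n,l,s,c=cv2.connectedComponentsWithStats(red)
ps=[]
for i in range(1,n):
    if s[i,4]>15: print(s[i],c[i].round(2)); 
    if s[i,4]>15 and c[i][1]<170: ps.append(atz("wrist",c[i],.095,T))
print(ps,sum(ps)/2,np.arctan2(*(ps[0]-ps[1])[1::-1]))
gr=((g>120)&(r<90)).astype(np.uint8);n,l,s,c=cv2.connectedComponentsWithStats(gr)
gs=[atz("wrist",c[i],.095,T) for i in range(1,n) if s[i,4]>15];print("green mid",sum(gs)/len(gs),len(gs))
d=np.load("w2d.npy");m=ctrl.camera_model("wrist");X=T@m["tool_from_camera"]
v,u=np.mgrid[35:160,215:345];z=d[35:160,215:345];P=(np.linalg.inv(m["mtx"])@np.stack([u*z,v*z,z]).reshape(3,-1)).T@X[:3,:3].T+X[:3,3]
q=P[(P[:,2]>.088)&(P[:,2]<.102)];print("collar top z",np.median(q[:,2]),"circle",cv2.minEnclosingCircle(q[:,:2].astype(np.float32)),q[:,:2].mean(0))
```

```text
[273  45  13  10 122] [279.3  49.4]
[276 143  12   9  91] [281.36 146.78]
[278 221  10  52 351] [282.58 247.9 ]
[array([ 0.49272226, -0.10295061,  0.095     ]), array([ 0.48261936, -0.16200823,  0.095     ])] [ 0.48767081 -0.13247942  0.095     ] 1.4013678710897617
green mid [ 0.48761314 -0.13249075  0.095     ] 2
collar top z 0.0933914672827236 circle ((0.48774290084838867, -0.1328238695859909), 0.034328799694776535) [ 0.48800162 -0.13147894]
```

View pics/w2c.png

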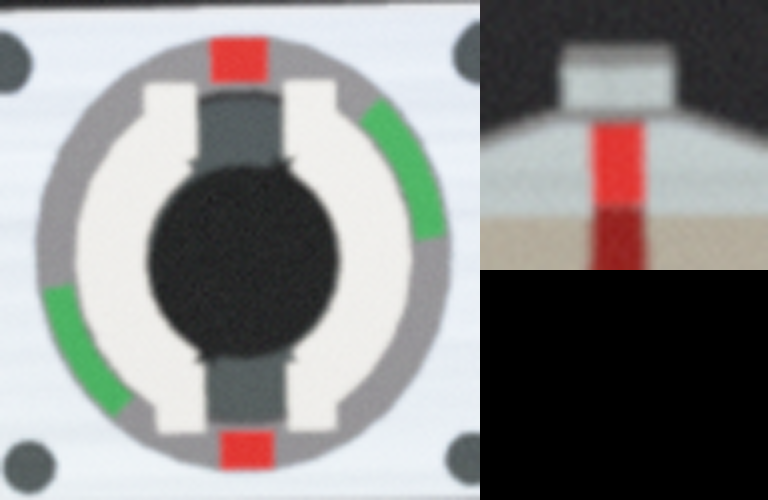

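Run:
```python
from h import *
T=np.load("T2.npy");Ti=np.linalg.inv(T)
for uv,h in(((282.7,210),.006),((282.7,207.2),0.),((282.7,220.4),.0185)):
    p=atz("wrist",uv,T[2,3]-.1027+h,T);print((Ti@np.r_[p,1])[:3].round(4))
yaw=1.401
for z in(.235,.215):rel([.4877,-.1325,z],yaw)
```

```text
[ 0.0251 -0.0003  0.0967]
[ 0.0248 -0.0003  0.1027]
[ 0.0239 -0.0003  0.0842]
rel [array([ 0.1282, -0.0032,  0.0555]), array([-0.0003, -0.0003, -0.0116])] dist 0.08383452685759826 tool x yaw 1.3828336495524223
rel [array([ 0.1282, -0.0032,  0.0888]), array([-0.0003, -0.0003, -0.0116])] dist 0.09358789865442117 tool x yaw 1.3828336495524223
```

Call:
{"method": "apply_moves", "body": {"rows": [0.06,-0.0015,0.02,0,0,-0.0116,0.11,-0.003,0.05,0,0,-0.0116,0.127,-0.0032,0.08,0,0,-0.0116,0.127,-0.0032,0.089,0,0,-0.0116,0.127,-0.0032,0.089,0,0,-0.0116,0.127,-0.0032,0.089,0,0,-0.0116,0.127,-0.0032,0.089,0,0,-0.0116]}}

```text
t: 6.5
tool_pos: [0.4883, -0.1355, 0.2165]
tool_rot: [2.403, 2.02, 0.002]
contact_force: [-0.3, 0.3, -2.6]
opening: 0.0334
grip_force: 40.9
```

Run:
```python
from h import *
o=ctrl.get_obs();print(o["tool_pos"],o["contact_force"],o["wrist_torque"],o["t"])
c=np.array([.4877,-.1325])-.0007*np.array([np.cos(1.401),np.sin(1.401)]);rel([*c,.215],1.401);rel([*c,.1842],1.401)
```

```text
[ 0.48825892 -0.13545552  0.21654646] [-0.28793104  0.27205735 -2.55174567] [0.03712137 0.00634017 0.02350224] 6.5
rel [array([ 0.0035, -0.0018,  0.0026]), array([ 0.0015,  0.0004, -0.0017])] dist 0.0028254306014582732 tool x yaw 1.3983740963629596
rel [array([ 0.0036, -0.0019,  0.0539]), array([ 0.0015,  0.0004, -0.0017])] dist 0.03243278048449167 tool x yaw 1.3983740963629596
```

Call:
{"method": "apply_moves", "body": {"rows": [0,0,0,0,0,0,0,0,0,0,0,0,0,0,0,0,0,0,0,0,0,0,0,0]}}

```text
t: 6.9
tool_pos: [0.4877, -0.1348, 0.2152]
tool_rot: [2.404, 2.023, 0.0]
contact_force: [-0.2, 0.4, -2.6]
opening: 0.0332
grip_force: 40.9
```

Run:
```python
from h import *
c=np.array([.4877,-.1325])-.0007*np.array([np.cos(1.401),np.sin(1.401)]);rel([*c,.1842],1.401)
```

```text
rel [array([ 0.0026, -0.0006,  0.0517]), array([ 0.0001,  0.    , -0.0013])] dist 0.031045655267635874 tool x yaw 1.3989476912809138
```

Descend in stages with the small correction, to just within the collar first.

Call:
{"method": "apply_moves", "body": {"rows": [0.0026,-0.0006,0,0,0,-0.0013,0.0026,-0.0006,0.005,0,0,-0.0013,0.0026,-0.0006,0.012,0,0,-0.0013,0.0026,-0.0006,0.019,0,0,-0.0013,0.0026,-0.0006,0.026,0,0,-0.0013,0.0026,-0.0006,0.033,0,0,-0.0013,0.0026,-0.0006,0.038,0,0,-0.0013,0.0026,-0.0006,0.038,0,0,-0.0013,0.0026,-0.0006,0.038,0,0,-0.0013,0.0026,-0.0006,0.038,0,0,-0.0013]}}

```text
t: 7.9
tool_pos: [0.4878, -0.1331, 0.1926]
tool_rot: [2.401, 2.025, 0.0]
contact_force: [1.0, 0.4, -3.0]
opening: 0.0331
grip_force: 40.9
```

Call:
{"method": "apply_moves", "body": {"rows": [0,0,0.004,0,0,0,0,0,0.008,0,0,0,0,0,0.011,0,0,0,0,0,0.013,0,0,0,0,0,0.014,0,0,0,0,0,0.015,0,0,0,0,0,0.015,0,0,0,0,0,0.015,0,0,0]}}

```text
t: 8.7
tool_pos: [0.4875, -0.133, 0.1837]
tool_rot: [-2.401, -2.025, 0.0]
contact_force: [-4.2, 1.2, 2.4]
opening: 0.0333
grip_force: 41.6
```

Call:
{"method": "apply_moves", "body": {"rows": [0,-0.001,0,0,0,0,0,-0.0015,0,0,0,0,0,-0.0015,0,0,0,0.03,0,-0.0015,0,0,0,0.06,0,-0.0015,0,0,0,0.06]}}

```text
t: 9.2
tool_pos: [0.4874, -0.1332, 0.1839]
tool_rot: [2.493, 1.908, 0.002]
contact_force: [0.1, 0.1, 0.9]
opening: 0.0334
grip_force: 41.5
```

```bash
cat > s.py <<'E'
from h import *
o=ctrl.get_obs();T=tool(o);print("t",o["t"],"pos",o["tool_pos"].round(4),"F",o["contact_force"].round(1),"M",o["wrist_torque"].round(3),"turned",round(1.401-np.arctan2(T[1,0],T[0,0]),3),"tilt",T[:2,2].round(4))
E
python3 s.py
```

```text
t 9.2 pos [ 0.4874 -0.1332  0.1839] F [0.1 0.1 0.9] M [ 0.032 -0.032 -0.09 ] turned 0.094 tilt [ 0.0025 -0.001 ]
```

Call:
{"method": "apply_moves", "body": {"rows": [0,0,0,0,0,0.03,0,0,0,0,0,0.06,0,0,0,0,0,0.09,0,0,0,0,0,0.12,0,0,0,0,0,0.15,0,0,0,0,0,0.18,0,0,0,0,0,0.21,0,0,0,0,0,0.24,0,0,0,0,0,0.27,0,0,0,0,0,0.3,0,0,0,0,0,0.3,0,0,0,0,0,0.3]}}

```text
t: 10.4
tool_pos: [0.4874, -0.1333, 0.1839]
tool_rot: [2.869, 1.276, 0.003]
contact_force: [0.4, 0.2, 1.4]
opening: 0.0336
grip_force: 41.5
```

```bash
python3 s.py
```

```text
t 10.4 pos [ 0.4874 -0.1333  0.1839] F [0.4 0.2 1.4] M [-0.151 -0.211  0.033] turned 0.564 tilt [ 0.0023 -0.0012]
```

Call:
{"method": "apply_moves", "body": {"rows": [0,0,0.001,0,0,0.03,0,0,0.001,0,0,0.06,0,0,0.001,0,0,0.09,0,0,0.001,0,0,0.1,0,0,0.001,0,0,0.1]}}

```text
t: 10.9
tool_pos: [0.4875, -0.1334, 0.1834]
tool_rot: [2.96, 1.047, 0.003]
contact_force: [3.3, -2.3, 2.9]
opening: 0.0337
grip_force: 41.7
```

Call:
{"method": "apply_moves", "body": {"rows": [0,0,0,0,0,0.02,0,0,0,0,0,0.04,0,0,0,0,0,0.05,0,0,0,0,0,0.05]}}

```text
t: 11.3
tool_pos: [0.4856, -0.1323, 0.1812]
tool_rot: [-2.999, -0.929, 0.004]
contact_force: [-0.5, 0.2, -3.6]
opening: 0.0336
grip_force: 40.9
```

```bash
python3 s.py
```

```text
t 11.3 pos [ 0.4856 -0.1323  0.1812] F [-0.5  0.2 -3.6] M [ 0.004  0.06  -0.007] turned 0.8 tilt [-0.0032  0.0016]
```

Call:
{"method": "apply_moves", "body": {"rows": [0,0,0.001,0,0,0,0,0,0.002,0,0,0,0,0,0.003,0,0,0,0,0,0.004,0,0,0,0,0,0.0045,0,0,0,0,0,0.0045,0,0,0]}}

```text
t: 11.9
tool_pos: [0.4867, -0.1329, 0.18]
tool_rot: [-3.001, -0.929, 0.0]
contact_force: [-1.1, -0.6, -3.4]
opening: 0.0338
grip_force: 40.9
```

```bash
python3 s.py
```

```text
t 11.9 pos [ 0.4867 -0.1329  0.18  ] F [-1.1 -0.6 -3.4] M [-0.014  0.006 -0.007] turned 0.801 tilt [-0.0001  0.    ]
```

Call:
{"method": "apply_moves", "body": {"rows": [0,0,0.001,0,0,0,0,0,0.002,0,0,0,0,0,0.003,0,0,0,0,0,0.003,0,0,0,0,0,0.003,0,0,0]}}

```text
t: 12.4
tool_pos: [0.4868, -0.1329, 0.1788]
tool_rot: [3.001, 0.929, 0.0]
contact_force: [-2.9, 1.1, 3.2]
opening: 0.0334
grip_force: 41.5
```

```bash
python3 s.py
```

```text
t 12.4 pos [ 0.4868 -0.1329  0.1788] F [-2.9  1.1  3.2] M [0.207 0.464 0.081] turned 0.801 tilt [ 0.0003 -0.0002]
```

Call:
{"method": "apply_moves", "body": {"rows": [0,0,0,0,0,0,0,0,0,0,0,0,0,0,0,0,0,0,0,0,0,0,0,0,0,0,0,0,0,0,0,0,0,0,0,0,0,0,-0.02,0,0,0,0,0,-0.06,0,0,0,0,0,-0.1,0,0,0,0,0,-0.15,0,0,0,0,0,-0.2,0,0,0,0,0,-0.2,0,0,0,0,0,-0.2,0,0,0], "grip": 0.85}}

```text
t: 13.7
tool_pos: [0.4871, -0.133, 0.2999]
tool_rot: [2.999, 0.928, 0.003]
contact_force: [0.6, 0.4, -0.4]
opening: 0.0725
grip_force: 0.0
```

```bash
python3 s.py
python3 - <<'E'
from h import *
im,d=ctrl.get_image("wrist");s,_=ctrl.get_image("side")
cv2.imwrite("pics/end.png",np.hstack([cv2.resize(im,(400,300)),cv2.resize(s[200:275,240:340],(400,300),interpolation=2)]))
E
```

```text
t 13.7 pos [ 0.4871 -0.133   0.2999] F [ 0.6  0.4 -0.4] M [ 0.002  0.074 -0.065] turned 0.801 tilt [ 0.0026 -0.0012]
```

View pics/end.png

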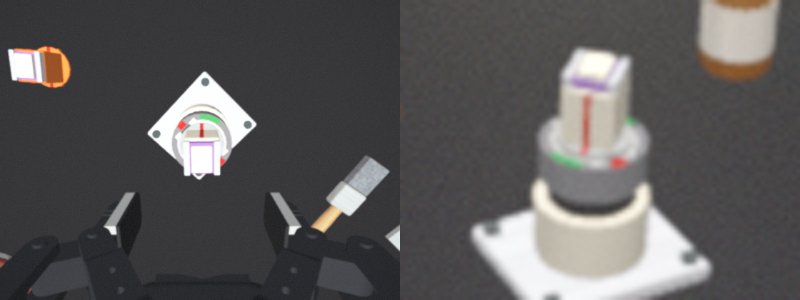

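The wrist view (left) shows the clamp in the collar, turned off the gaps at about (203,140). The side view (right) shows it upright with the disc down on the collar. I'll check its height by depth before handing in.

Run:
```python
from h import *
T=tool();im,d=ctrl.get_image("wrist");m=ctrl.camera_model("wrist");X=T@m["tool_from_camera"]
v,u=np.mgrid[100:260,190:350];z=d[100:260,190:350];P=(np.linalg.inv(m["mtx"])@np.stack([u*z,v*z,z]).reshape(3,-1)).T@X[:3,:3].T+X[:3,3]
for lo,hi in((.085,.0965),(.0965,.104),(.14,.165)):
    q=P[(P[:,2]>lo)&(P[:,2]<hi)];print(len(q),np.median(q,0).round(4))
h,e=np.histogram(P[:,2],np.arange(.085,.165,.001));print([(round(a,3),n) for a,n in zip(e,h) if n>20])
```

```text
2209 [ 0.5018 -0.121   0.0933]
626 [ 0.501  -0.122   0.0975]
2322 [ 0.4887 -0.1319  0.1463]
[(np.float64(0.091), np.int64(73)), (np.float64(0.092), np.int64(620)), (np.float64(0.093), np.int64(1019)), (np.float64(0.094), np.int64(326)), (np.float64(0.095), np.int64(49)), (np.float64(0.096), np.int64(165)), (np.float64(0.097), np.int64(330)), (np.float64(0.098), np.int64(119)), (np.float64(0.099), np.int64(24)), (np.float64(0.11), np.int64(21)), (np.float64(0.123), np.int64(22)), (np.float64(0.129), np.int64(23)), (np.float64(0.132), np.int64(21)), (np.float64(0.135), np.int64(43)), (np.float64(0.136), np.int64(96)), (np.float64(0.137), np.int64(109)), (np.float64(0.138), np.int64(31)), (np.float64(0.139), np.int64(21)), (np.float64(0.142), np.int64(152)), (np.float64(0.143), np.int64(219)), (np.float64(0.144), np.int64(232)), (np.float64(0.145), np.int64(439)), (np.float64(0.146), np.int64(160)), (np.float64(0.147), np.int64(273)), (np.float64(0.148), np.int64(634)), (np.float64(0.149), np.int64(169))]
```

Disc top is 4 mm above the collar (its own thickness), so it sits flush. I'm handing it in.

```bash
python3 -c "
from station import ctrl
print(ctrl.finish_job())"
```

```text
the job is handed in; nothing more can be done
None
```

The job is handed in (no verdict was returned): the clamp is locked in the collar about 0.8 rad clockwise of the gaps, flush by depth reading, upright, and released, and the arm did not touch the bottle, brush or rack.

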